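# Make up two kit trays from the bench stock

### The arm

A 7-joint arm with a two-finger parallel gripper is mounted at the origin on a cart in front of the work surface, level with it; the furniture and walls round the work are solid. World frame = base frame: x ahead of the robot, y to its left, z up, the work surface at z = 0. Lengths are in m, angles in rad, forces in N, time in s.
With the tool pointing down it reaches from about 0.425 to 0.925 m from the base axis. Payload 6.8 kg.
Tool frame: the origin (TCP) lies at the very end of the fingers, on their centre line; the grasp point (between the pads) lies 19 mm behind it; z points along the fingers, y is the line along which they close (so a half turn about z gives the same grasp; the last joint's range is limited). The gripper opens to 85 mm and grips with 20 to 120 N. Pads are 22 mm wide; open, the fingers measure 114 mm over their backs; the gripper's body (76 mm by 85 mm) begins 54 mm behind the grasp point. The pads swing forward as they close: fully open they stand 13 mm farther back than shut.
Start: joints at [-1.383, 0.477, 0.022, 1.555, -0.011, 1.109, -0.083], TCP at [0.197, 0.646, 0.231] pointing down, gripper open.
Joint ranges: [-2.96, 2.96], [-0.34, 2.1], [-1.41, 1.46], [0.24, 2.44], [-1.37, 4.51], [0.17, 1.92], [-2.96, 2.96]. Speed limits (rad/s): [2.39, 2.39, 3.14, 3.14, 3.14, 3.14, 3.14].

### API

Orientations are given as a rotation vector (axis times angle).
In Python, from bench import get_obs, viewer, r gives the robot as it stands. The module is installed in compiled form; this text tells all that it offers.
- The arm moves only by the tool play_rows, never from a script. Its argument "commands" is a list that holds one entry, the list of rows, each a list of 5 numbers: the gripper's target within -1 to 1 (shut at 1, half-way at 0, fully open at -1), then the shift along the tool's x, y, z scaled (see below), then the turn about the tool's z scaled (see below). A call has 1 to 12 rows; each row is the pose to reach, as a shift and turn from the pose commanded when the call began, along the tool's axes at that moment; what a row does not reach only later rows make up. The controller multiplies each number of a shift by 0.2 m and each number of a turn by pi/2 rad. A row lasts 1/12 s, in which the tool goes at most 41.7 mm and 7.16 degrees, less where a joint would pass 70% of its speed; a pose out of reach is approached as far as the arm can. A call with a number of a shift or a turn outside -1 to 1 is refused whole. A call with a gripper value outside its range is refused whole. The fingers move at their own pace and stop on an object; "grip_force" is the grip in N (left out, the last holds). Time passes only in rows, so rows that repeat a pose let the fingers close. It gives the time, the measured TCP pose, the force, the opening and the grip force at its end, in the units of the state.
- get_obs(): the state, without advancing time (a new reading comes with each control period).
- viewer.grab_frame(name): name is "side" or "top"; returns a dict with "pixels" (384x512x3 uint8, red, green, blue), "fovy" (degrees; the focal length in pixels is half the picture's height over the tangent of half this angle, whatever the lens; pixels are square), "cx", "cy" (the principal point, pixels), "world_to_cam" (4x4, takes a point from world to camera coordinates). Camera axes: x right, y up, looking along -z (the intrinsics and any distortion apply to the point x, -y, -z); pixel columns grow to the right and rows downward; lengths in m; the calibration is good to about 2 mm. A picture is of the moment at which its call begins. There is no depth.
- r.hand_in(): hands the job in; it is judged then, once.
Trained networks look in a picture, given as the dict that the camera call returned (one of the last four; its "shot" number tells which), for a name from the list of things; names that differ only in an ending like _2 or _b are one class to them, and where a whole thing is asked for, a point or a joint stands for the part that bears it (a point fixed in the world has none). Each returns a list of dicts, best first, with "score" (0 to 1); they miss things now and then, are a little off and sometimes report something else, mostly with a low value. They report only what shows in the picture. A call takes as long as a camera call.
- viewer.trace(picture, thing): "pixels" (384x512 bool, what is visible of it) and "rect" ([left, top, right, bottom] in pixels, round what is visible of it).
The state is a dict: "clock": time; "joints": joint angles; "qvel": joint speeds; "tau": joint torques, N m; "tcp_pos": TCP position; "orientation": TCP orientation; "contact_force": force on the tool from outside, world axes, zero at the start; "moment": the same for the moment, N m; "grip_width": finger opening in m; "gripper_force": force on a finger pad.
Only numpy, scipy, OpenCV 4.12 (cv2) and the standard library are available. Lean on these libraries where they do the work, as an engineer would, in place of code of your own. Each camera call takes 0.05 s, during which the arm holds its last target. There are 200 camera calls.

### The job

Make up the two kits: the slim blue carton and the tape measure go into the blue tray; the padlock, the nail box and the dark batten end go into the yellow tray. Set each thing into the recess cut to its shape, the same way up as it stands now and flat on the recess floor, and leave the glue bottle and the red screwdriver where they are.

Things in the scene. Friction and masses are not known exactly. Their poses are not given: they have to be found in the camera images.
- spark_plug_box_mid (a point): Slim blue carton standing on end: 26 x 26 x 85 mm high. Point: its centre, 42.5 mm above its foot. Its recess is the small square one in the blue tray.
- tape_measure_mid (a point): Black tape measure with a yellow-green panel, standing on edge: 44 (x) x 90 (y, including the blade's end tab) x 69 mm high. Point: its centre, half-way up (34.5 mm above its foot). The case reaches from y = -27 to +45 mm, the end tab sticks out low at -y. Grasp the case across its 42 to 44 mm (along its x). Its recess is the oblong one in the blue tray, long side along the tray's y.
- padlock_mid (a point): Brass padlock with a steel shackle, standing on its base with the shackle up: 18 (x) x 42 (y) x 61 mm high; the solid brass body is the lower 36 mm. Point: on its vertical middle line, 30.5 mm above its foot. Grasp the body across its 18 mm (along its x). Its recess is the smallest one in the yellow tray, long side along the tray's y.
- nail_box_mid (a point): Brown cardboard box of nails with dark red print: 50 (x) x 85 (y) x 42 mm high. Point: its centre, 21 mm above its foot. Grasp across its 50 mm (along its x). Its recess is the wide one in the yellow tray, long side along the tray's y.
- block_c_mid (a point): Square batten end of dark, weathered wood, lying among the stock just left or right of the trays (other wood farther off is not meant): 32 (x) x 110 (y) x 32 mm high. Point: its centre, 16 mm above its foot. Grasp across its 32 mm (along its x). Its recess is the long narrow one in the yellow tray, long side along the tray's y.
- tray_yellow: Yellow kit tray, fixed to the bench: a slab 222 (x) x 155 (y) x 16 mm with three rectangular recesses 12 mm deep, floors of black rubber 4 mm above its underside. Origin: centre of its underside, on the bench; z up. Recess centres on its x axis (y = 0), recess sizes x by y: at x = -75.5 mm 50 x 134 mm (for the batten end), at x = -10.5 mm 42 x 66 mm (for the padlock), at x = +63.5 mm 74 x 109 mm (for the nail box).
- tray_blue: Blue kit tray, fixed to the bench: a slab 155 (x) x 135 (y) x 16 mm with two rectangular recesses 12 mm deep, floors of black rubber 4 mm above its underside. Origin: centre of its underside, on the bench; z up. Recess centres on its x axis (y = 0): at x = -33 mm 68 (x) x 114 (y) mm (for the tape measure), at x = +42 mm 50 x 50 mm (for the slim blue carton).
- glue_bottle_mid (a point): Cream glue bottle with an orange cap, standing among the stock: 48 mm across, 143 mm high. Point: on its axis, half-way up. Belongs to neither kit; stays where it is.
- screwdriver: Screwdriver with a red handle lying behind the trays, 29 x 206 (y) x 29 mm. Origin: centre of the underside. Stays where it is.

How it is judged:
By the outcome, as a careful person would: the job done as asked, in the order asked, and still so for the second after the job is handed in, with the robot touching nothing.
It also fails if it takes over 128 s, if anything falls off the work surface, if the arm or the gripper's body presses on something with over 40 N, if the wrist force passes 120 N, or if a joint passes its speed limit or range.

## Working session

There is one attempt and no reset: what is moved stays moved. The work goes in short steps, Python scripts to look and compute and a tool call to move; the robot and the scene stay as the last step left them, time stands still between calls to the robot, and variables do not carry over. Pictures are saved under pics/ and viewed, at most 16 in all, crops included, and the job is handed in when it is done.

Besides the shell and the picture viewer there is one more tool, called after "Emit:" as a command line: name --argument value ..., lists and objects as JSON in quotes. play_rows: Moves the arm, as the interface text tells. Shifts and turns lie within -1 to 1; 1 stands for 0.2 m of shift or pi/2 rad of turn. Its arguments: {"type":"object","properties":{"commands":{"type":"array","items":{"type":"array","items":{"type":"array","items":{"type":"number","minimum":-1,"maximum":1}}}},"grip_force":{"type":"number"}},"required":["commands"]}

```bash
ls; mkdir -p pics; python3 - <<'E'
from bench import get_obs, viewer, r
import cv2,numpy as np
o=get_obs()
for k in o: print(k,np.round(o[k],4) if not isinstance(o[k],str) else o[k])
for n in("side","top"):
    f=viewer.grab_frame(n); print(n,{k:(np.round(v,4).tolist() if k!="pixels" else 0) for k,v in f.items() if k!='pixels' and not isinstance(v,str)})
    cv2.imwrite(f"pics/{n}0.png",f["pixels"][...,::-1])
    for t in ["spark_plug_box_mid","tape_measure_mid","padlock_mid","nail_box_mid","block_c_mid","tray_yellow","tray_blue","glue_bottle_mid","screwdriver"]:
        print(t,[(round(d["score"],2),np.round(d["rect"]).tolist(),int(d["pixels"].sum())) for d in viewer.trace(f,t)][:3])
E
```

```text
pics
clock 0.0
joints [-1.3831  0.4778  0.0223  1.5565 -0.0115  1.1093 -0.0831]
qvel [ 0.0009 -0.0002 -0.0004  0.     -0.0001 -0.0018  0.0016]
tau [-1.00000e-04 -5.96443e+01  1.60790e+00 -2.81204e+01  1.24000e-02
  9.10000e-03  0.00000e+00]
tcp_pos [0.1966 0.6451 0.2303]
orientation [-4.6280e-01 -3.1072e+00  2.8000e-03]
contact_force [-0.5726 -0.0678 -0.8433]
moment [-0.0051 -0.0055  0.0399]
gripper_force 0.0
grip_width 0.0854
side {'fovy': 56.3349, 'cx': 255.3885, 'cy': 196.8676, 'world_to_cam': [[0.5776, -0.8163, 0.0117, -0.3108], [0.56, 0.4066, 0.7218, -0.3444], [-0.594, -0.4104, 0.692, -0.8151], [0.0, 0.0, 0.0, 1.0]], 'shot': 1}
spark_plug_box_mid [(0.77, [333.0, 238.0, 348.0, 263.0], 298), (0.55, [355.0, 272.0, 394.0, 307.0], 893)]
tape_measure_mid [(0.69, [136.0, 150.0, 157.0, 180.0], 359)]
padlock_mid [(0.17, [176.0, 145.0, 190.0, 181.0], 478)]
nail_box_mid [(0.92, [352.0, 270.0, 396.0, 310.0], 892), (0.35, [136.0, 150.0, 158.0, 179.0], 365)]
block_c_mid [(0.81, [296.0, 279.0, 345.0, 315.0], 805)]
tray_yellow [(0.81, [184.0, 165.0, 264.0, 228.0], 2477), (0.45, [273.0, 162.0, 3
[... 225 characters left out ...]
8, 'cy': 191.2419, 'world_to_cam': [[0.0179, -0.9987, -0.0483, 0.0128], [0.9944, 0.0128, 0.105, -0.5493], [-0.1043, -0.0499, 0.9933, -1.3186], [0.0, 0.0, 0.0, 1.0]], 'shot': 2}
spark_plug_box_mid []
tape_measure_mid [(0.79, [133.0, 202.0, 162.0, 220.0], 300)]
padlock_mid [(0.38, [176.0, 238.0, 186.0, 248.0], 66)]
nail_box_mid [(0.54, [360.0, 207.0, 387.0, 223.0], 362), (0.41, [330.0, 237.0, 358.0, 247.0], 266)]
block_c_mid [(0.86, [331.0, 236.0, 360.0, 246.0], 247)]
tray_yellow [(0.91, [208.0, 170.0, 247.0, 227.0], 2431)]
tray_blue []
glue_bottle_mid [(0.74, [174.0, 195.0, 192.0, 208.0], 167), (0.58, [173.0, 240.0, 185.0, 246.0], 66), (0.41, [132.0, 200.0, 161.0, 220.0], 296)]
screwdriver []
```

```bash
python3 - <<'E'
import cv2
a=cv2.imread("pics/side0.png");b=cv2.imread("pics/top0.png")
cv2.imwrite("pics/s1.png",cv2.resize(a[130:330,120:410],None,fx=2.75,fy=2.75,interpolation=cv2.INTER_CUBIC))
cv2.imwrite("pics/t1.png",cv2.resize(b[140:270,120:400],None,fx=2.8,fy=2.8,interpolation=cv2.INTER_CUBIC))
E
```

```text
(no output)
```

View pics/s1.png

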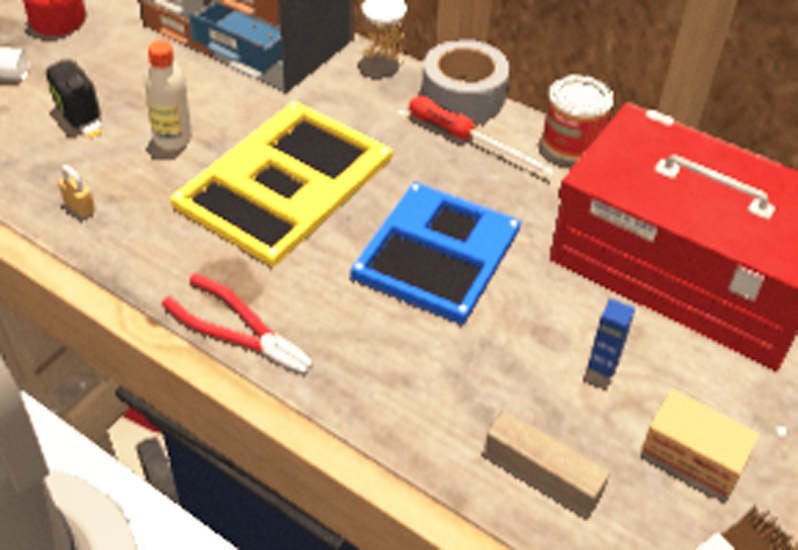

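View pics/t1.png

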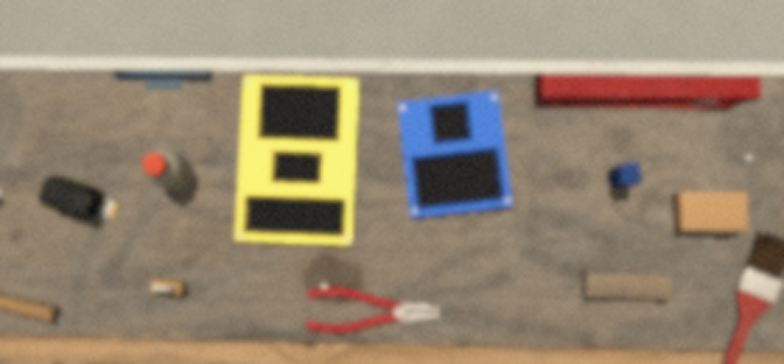

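The side view shows the yellow tray (about 184–264, 165–228), blue tray (246–311, 195–249), carton (333–348, 238–263), nail box (352–396, 270–310), batten (296–345, 279–315), tape (136–157, 150–180) and padlock at about (147, 200). The networks took the bottle for the padlock there. The top view agrees, with the long-narrow and oblong recesses on the near side, so tray x points roughly along world x. Next I fit box models to the outlines.

```bash
cat > fit.py <<'E'
import numpy as np,cv2
from scipy.optimize import minimize
DIM={"spark":(.026,.026,.085),"tape":(.044,.072,.069),"padlock":(.018,.042,.061),"nail":(.05,.085,.042),"batten":(.032,.11,.032),"yellow":(.222,.155,.016),"blue":(.155,.135,.016)}
def proj(f,P):
    h,w=f["pixels"].shape[:2]; fl=h/2/np.tan(np.radians(f["fovy"])/2)
    c=(f["world_to_cam"]@np.c_[P,np.ones(len(P))].T).T
    return np.c_[f["cx"]+fl*c[:,0]/-c[:,2], f["cy"]-fl*c[:,1]/-c[:,2]]
def unproj(f,uv,z):
    h=f["pixels"].shape[0]; fl=h/2/np.tan(np.radians(f["fovy"])/2)
    T=np.array(f["world_to_cam"]); R,t=T[:3,:3],T[:3,3]; o=-R.T@t
    d=R.T@np.array([(uv[0]-f["cx"])/fl,-(uv[1]-f["cy"])/fl,-1]); return o+d*(z-o[2])/d[2]
def corners(name,x,y,a):
    dx,dy,dz=np.array(DIM[name])/2
    if name=="padlock": B=[(sx*dx,sy*dy,z) for sx in(-1,1) for sy in(-1,1) for z in(0,.036)]+[(sx*.003,sy*.012,.06) for sx in(-1,1) for sy in(-1,1)]
    elif name=="tape": B=[(sx*dx,yy,z) for sx in(-1,1) for yy,z in((-.027,0),(-.027,.045),(-.01,.069),(.03,.069),(.045,.05),(.045,0))]
    else: B=[(sx*dx,sy*dy,z) for sx in(-1,1) for sy in(-1,1) for z in(0,2*dz)]
    B=np.array(B); c,s=np.cos(a),np.sin(a)
    return B@np.array([[c,s,0],[-s,c,0],[0,0,1]])+[x,y,0]
S=8
def sil(f,name,p,box):
    q=proj(f,corners(name,*p)); q=(q+.5-box[:2])*S
    m=np.zeros(((box[3]-box[1])*S,(box[2]-box[0])*S),np.uint8)
    cv2.fillConvexPoly(m,cv2.convexHull(np.round(q*16).astype(np.int32)),1,shift=4)
    return cv2.resize(m.astype(np.float32),None,fx=1/S,fy=1/S,interpolation=cv2.INTER_AREA)
def fit(name,views,x0,yaws):
    """views: list of (frame, mask)"""
    V=[]
    for f,m in views:
        ys,xs=np.nonzero(m); b=np.array([xs.min()-12,ys.min()-12,xs.max()+13,ys.max()+13]); b=np.clip(b,0,[512,384,512,384])
        V.append((f,m[b[1]:b[3],b[0]:b[2]].astype(np.float32),b))
    def cost(p):
        c=0
        for f,m,b in V:
            s=sil(f,name,p,b); c+=1-np.minimum(s,m).sum()/np.maximum(s,m).sum()
        return c/len(V)
    best=None
    for a in yaws:
        r=minimize(cost,[*x0,a],method="Nelder-Mead",options=dict(initial_simplex=np.array([[*x0,a]]+[[x0[0]+.015,x0[1],a],[x0[0],x0[1]+.015,a],[*x0,a+.2]]),xatol=1e-4,fatol=1e-4))
        if best is None or r.fun<best.fun: best=r
    return best.x,best.fun
E
cat > m1.py <<'E'
from bench import viewer
from fit import *
import pickle
F={n:viewer.grab_frame(n) for n in("side","top")}; print(list(F["top"]))
def gc(f,r,fgcol=None):
    m=np.full((384,512),cv2.GC_BGD,np.uint8); m[r[1]:r[3],r[0]:r[2]]=cv2.GC_PR_FGD
    # limit background to a neighbourhood
    p=25; y0,y1,x0,x1=max(r[1]-p,0),r[3]+p,max(r[0]-p,0),r[2]+p
    mm=m[y0:y1,x0:x1].copy(); cv2.grabCut(np.ascontiguousarray(f["pixels"][y0:y1,x0:x1,::-1]),mm,None,np.zeros((1,65)),np.zeros((1,65)),5,cv2.GC_INIT_WITH_MASK)
    o=np.zeros((384,512),bool); o[y0:y1,x0:x1]=(mm==1)|(mm==3); return o
def hsv(f,r,lo,hi):
    h=cv2.cvtColor(f["pixels"],cv2.COLOR_RGB2HSV); m=cv2.inRange(h,lo,hi); o=np.zeros((384,512),np.uint8); o[r[1]:r[3],r[0]:r[2]]=m[r[1]:r[3],r[0]:r[2]]
    cs,_=cv2.findContours(o,0,2); c=max(cs,key=cv2.contourArea); o[:]=0; cv2.fillPoly(o,[cv2.convexHull(c)],1); return o>0
def net(f,n,r):
    for d in viewer.trace(f,n):
        c=np.array(d["rect"]); 
        if abs(c-np.array(r)).max()<9: return d["pixels"]
    print("miss",n,f["shot"]); return gc(f,r)
s,t=F["side"],F["top"]
M={"yellow":[hsv(s,(175,155,275,235),(20,120,80),(35,255,255)),hsv(t,(195,160,255,235),(20,100,60),(35,255,255))],
"blue":[hsv(s,(240,185,318,255),(98,120,50),(125,255,255)),hsv(t,(255,165,310,225),(98,100,50),(125,255,255))],
"spark":[hsv(s,(328,232,355,275),(98,100,20),(130,255,255)),hsv(t,(330,190,355,215),(98,80,20),(130,255,255))],
"nail":[net(s,"nail_box_mid",(352,270,396,310)),net(t,"nail_box_mid",(360,207,387,223))],
"batten":[net(s,"block_c_mid",(296,279,345,315)),net(t,"block_c_mid",(329,236,360,248))],
"tape":[net(s,"tape_measure_mid",(136,150,157,180)),net(t,"tape_measure_mid",(133,202,162,220))],
"padlock":[gc(s,(140,188,156,212)),net(t,"padlock_mid",(174,238,187,248))]}
R={}
for n,(a,b) in M.items():
    ys,xs=np.nonzero(b); x0=unproj(t,(xs.mean(),ys.mean()),DIM[n][2]*.5)[:2]
    ya=(-.3,0.,.3) if n in("yellow","blue") else (-.6,0,.6,1.2)
    for lab,v in (("both",[(s,a),(t,b)]),("side",[(s,a)]),("top",[(t,b)])):
        p,c=fit(n,v,x0,ya); print(n,lab,int(a.sum()),int(b.sum()),"xy",np.round(p[:2],4),"yaw",round(np.degrees(p[2]),1),"cost",round(c,3))
        if lab=="both": R[n]=p
pickle.dump((R,F),open("m1.pkl","wb"))
for k,(f,i) in enumerate(((s,0),(t,1))):
    im=cv2.resize(f["pixels"][...,::-1],None,fx=4,fy=4,interpolation=cv2.INTER_CUBIC)
    for n,p in R.items():
        q=(proj(f,corners(n,*p))+.5)*4
        cv2.polylines(im,[cv2.convexHull(q.astype(np.int32))],True,(255,0,255),1)
        cs,_=cv2.findContours(cv2.resize(M[n][i].astype(np.uint8),None,fx=4,fy=4,interpolation=0),0,2); cv2.drawContours(im,cs,-1,(0,255,0),1)
    if i==0: out=np.hstack([im[560:900,520:740],np.zeros((340,4,3),np.uint8),im[920:1260,1170:1600]])
    else: out=np.hstack([im[770:1010,510:780],np.zeros((240,4,3),np.uint8),im[770:1010,1310:1560]])
    cv2.imwrite(f"pics/m1_{i}.png",out)
a=cv2.imread("pics/m1_0.png");b=cv2.imread("pics/m1_1.png"); w=max(a.shape[1],b.shape[1])
cv2.imwrite("pics/m1.png",np.vstack([np.pad(z,((0,0),(0,w-z.shape[1]),(0,0))) for z in(a,b)]))
E
python3 m1.py
```

```text
['pixels', 'fovy', 'cx', 'cy', 'world_to_cam', 'shot']
miss tape_measure_mid 3
yellow both 2593 2708 xy [0.5298 0.1247] yaw -1.3 cost 0.061
yellow side 2593 2708 xy [0.5302 0.1244] yaw -1.2 cost 0.033
yellow top 2593 2708 xy [0.5273 0.1258] yaw -2.6 cost 0.087
blue both 1871 1534 xy [ 0.5399 -0.0845] yaw 7.3 cost 0.036
blue side 1871 1534 xy [ 0.54   -0.0846] yaw 7.7 cost 0.026
blue top 1871 1534 xy [ 0.5394 -0.0843] yaw 7.0 cost 0.044
spark both 147 63 xy [ 0.5105 -0.301 ] yaw 16.0 cost 0.416
spark side 147 63 xy [ 0.5099 -0.3017] yaw 12.3 cost 0.498
spark top 147 63 xy [ 0.5108 -0.3016] yaw 109.6 cost 0.323
nail both 913 352 xy [ 0.4674 -0.4156] yaw 1.3 cost 0.076
nail side 913 352 xy [ 0.4683 -0.4155] yaw 1.9 cost 0.052
nail top 913 352 xy [ 0.4672 -0.4172] yaw 0.9 cost 0.086
batten both 729 250 xy [ 0.3705 -0.3083] yaw -0.8 cost 0.151
batten side 729 250 xy [ 0.372 -0.308] yaw -2.1 cost 0.123
batten top 729 250 xy [ 0.37   -0.3081] yaw 0.0 cost 0.165
tape both 377 303 xy [0.4687 0.4131] yaw -26.4 cost 0.167
tape side 377 303 xy [0.4664 0.4112] yaw -27.5 cost 0.154
tape top 377 303 xy [0.4702 0.4137] yaw -21.1 cost 0.157
padlock both 109 42 xy [0.3536 0.2858] yaw -13.8 cost 0.449
padlock side 109 42 xy [0.3487 0.2794] yaw -13.9 cost 0.388
padlock top 109 42 xy [0.3561 0.2861] yaw -4.2 cost 0.443
```

View pics/m1.png

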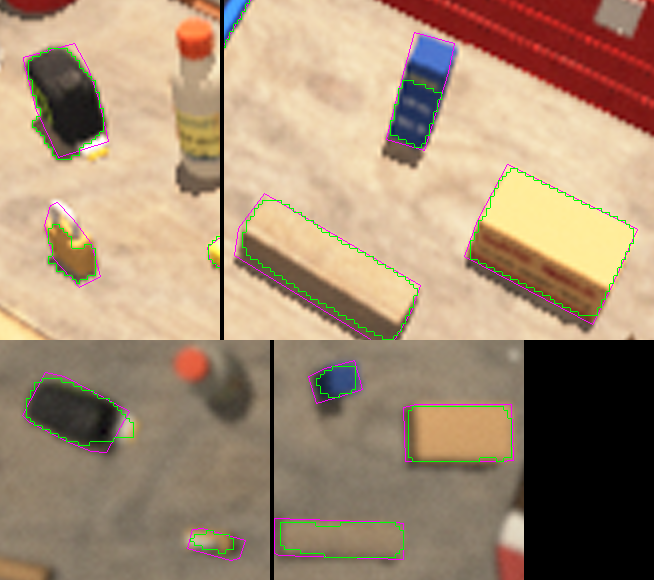

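The outlines fit (magenta around objects; carton hull spans its top to foot, grey below is shadow). Something grey overhangs the far side in the top view, so I check the whole images for obstacles.

```bash
python3 - <<'E'
import cv2,numpy as np,pickle
from fit import *
a=cv2.imread("pics/side0.png");b=cv2.imread("pics/top0.png")
cv2.imwrite("pics/full.png",cv2.resize(np.hstack([a,b]),(800,300),interpolation=cv2.INTER_AREA))
R,F=pickle.load(open("m1.pkl","rb"))
print("bottle foot",unproj(F["side"],(182,183),0),"cap",unproj(F["top"],(175,198),.14))
print("toolbox front side corner foot",unproj(F["side"],(120+553/2.75,130+262/2.75),0),unproj(F["side"],(120+780/2.75,130+365/2.75),0))
for z in(0,.3,.6): print(z,unproj(F["top"],(255,165),z))
for n in F: T=F[n]["world_to_cam"]; print(n,-T[:3,:3].T@T[:3,3])
print("screwdriver",unproj(F["side"],(120+410/2.75,130+108/2.75),0),unproj(F["side"],(120+550/2.75,130+175/2.75),0))
E
```

```text
bottle foot [0.49745536 0.27827374 0.        ] cap [0.51075634 0.28295562 0.14      ]
toolbox front side corner foot [ 0.60442237 -0.1984404   0.        ] [ 6.15046488e-01 -4.50007241e-01 -1.11022302e-16]
0 [0.65256512 0.01775089 0.        ]
0.3 [0.59904898 0.00375494 0.3       ]
0.6 [ 0.54553284 -0.010241    0.6       ]
side [-0.11179475 -0.4482033   0.81624323]
top [ 0.40851964 -0.04607373  1.36806657]
screwdriver [ 7.34224305e-01  7.86080755e-02 -1.11022302e-16] [ 0.72805857 -0.12935633  0.        ]
```

View pics/full.png

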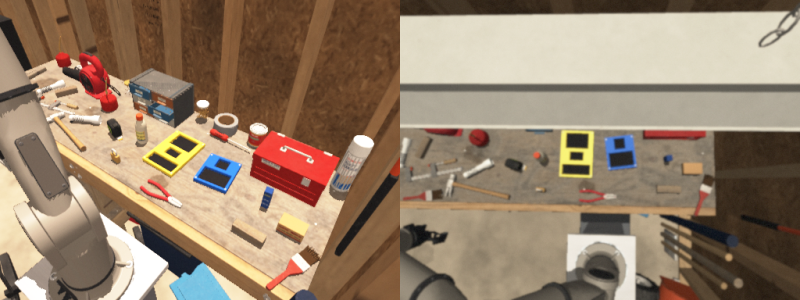

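The overhang is a lamp fixture high above, and the rest is clear. The bottle stands at (0.50, 0.28) and the toolbox front at x≈0.607. Next is a helper that turns world waypoints into tool-axis units.

```bash
cat > plan.py <<'E'
import numpy as np,sys,math
from bench import get_obs
from scipy.spatial.transform import Rotation as Ro
def state():
    o=get_obs(); p=np.array(o["tcp_pos"]); R=Ro.from_rotvec(o["orientation"])
    y=R.as_matrix()[:,1]; print("t",round(float(o["clock"]),2),"tcp",np.round(p,4),"yaw",round(math.degrees(math.atan2(y[1],y[0])),1),"tilt",np.round(R.as_matrix()[:2,2],4),"w",round(float(o["grip_width"]),4),"F",np.round(o["contact_force"],1),"j7",np.round(o["joints"],2)); return p,R
def plan(wps,start=None):
    "wps: (x,y,z,closing yaw deg); one call each"
    p,R=start or state()
    for w in wps:
        d=R.inv().apply(np.array(w[:3])-p)/.2
        y=R.as_matrix()[:,1]; dy=(w[3]-math.degrees(math.atan2(y[1],y[0]))+90)%180-90
        row=np.round([*d,-dy/90],3); n=math.ceil(max(np.linalg.norm(d)*.2/.0417,abs(dy)/7.16))
        print(w,"->",row.tolist(),"rows>=",n,"TOO BIG" if abs(row).max()>1 else "")
        p=p+R.apply(row[:3]*.2); R=R*Ro.from_rotvec([0,0,row[3]*math.pi/2])
    return p,R
if __name__=="__main__": plan([tuple(map(float,a.split(","))) for a in sys.argv[1:]])
E
python3 plan.py .34,.52,.25,60 .47,.37,.25,45 .52,.18,.25,30 .53,-.01,.25,20 .52,-.18,.22,16 .5105,-.301,.13,16 .5105,-.301,.03,16
```

```text
t 1.45 tcp [0.1968 0.6457 0.2313] yaw 73.1 tilt [ 0. -0.] w 0.085 F [-0.3  0.3 -1.1] j7 [-1.38  0.48  0.02  1.56 -0.01  1.11 -0.08]
(0.34, 0.52, 0.25, 60.0) -> [-0.868, -0.392, -0.093, 0.145] rows>= 5 
(0.47, 0.37, 0.25, 45.0) -> [-0.938, -0.325, -0.0, 0.167] rows>= 5 
(0.52, 0.18, 0.25, 30.0) -> [-0.849, -0.494, -0.0, 0.166] rows>= 5 
(0.53, -0.01, 0.25, 20.0) -> [-0.848, -0.432, -0.0, 0.111] rows>= 5 
(0.52, -0.18, 0.22, 16.0) -> [-0.781, -0.339, 0.15, 0.045] rows>= 5 
(0.5105, -0.301, 0.13, 16.0) -> [-0.569, -0.212, 0.45, -0.0] rows>= 4 
(0.5105, -0.301, 0.03, 16.0) -> [0.0, -0.0, 0.5, -0.0] rows>= 3
```

Emit:
play_rows --commands '[[[-1, -0.868, -0.392, -0.093, 0.145], [-1, -0.868, -0.392, -0.093, 0.145], [-1, -0.868, -0.392, -0.093, 0.145], [-1, -0.868, -0.392, -0.093, 0.145], [-1, -0.868, -0.392, -0.093, 0.145], [-1, -0.868, -0.392, -0.093, 0.145]]]' --grip_force 40

```text
clock: 1.95
tcp_pos: [0.3471, 0.5148, 0.2511]
orientation: [0.828, 3.026, -0.0]
contact_force: [1.0, 0.6, -0.1]
grip_width: 0.0854
gripper_force: 0.0
```

Emit:
play_rows --commands '[[[-1, -0.938, -0.325, 0, 0.167], [-1, -0.938, -0.325, 0, 0.167], [-1, -0.938, -0.325, 0, 0.167], [-1, -0.938, -0.325, 0, 0.167], [-1, -0.938, -0.325, 0, 0.167], [-1, -0.938, -0.325, 0, 0.167]]]'

```text
clock: 2.45
tcp_pos: [0.4755, 0.3628, 0.2504]
orientation: [1.217, 2.892, -0.002]
contact_force: [-0.3, -1.1, 0.1]
grip_width: 0.0851
gripper_force: 0.0
```

Emit:
play_rows --commands '[[[-1, -0.849, -0.494, 0, 0.166], [-1, -0.849, -0.494, 0, 0.166], [-1, -0.849, -0.494, 0, 0.166], [-1, -0.849, -0.494, 0, 0.166], [-1, -0.849, -0.494, 0, 0.166], [-1, -0.849, -0.494, 0, 0.166]]]'

```text
clock: 2.95
tcp_pos: [0.5217, 0.1727, 0.2504]
orientation: [1.582, 2.711, -0.002]
contact_force: [0.5, -0.2, 0.1]
grip_width: 0.0853
gripper_force: 0.0
```

Emit:
play_rows --commands '[[[-0.4, -0.848, -0.432, 0, 0.111], [-0.4, -0.848, -0.432, 0, 0.111], [-0.4, -0.848, -0.432, 0, 0.111], [-0.4, -0.848, -0.432, 0, 0.111], [-0.4, -0.848, -0.432, 0, 0.111], [-0.4, -0.848, -0.432, 0, 0.111]]]'

```text
clock: 3.45
tcp_pos: [0.5301, -0.0159, 0.2505]
orientation: [1.811, 2.565, -0.001]
contact_force: [0.1, -0.3, -0.1]
grip_width: 0.0599
gripper_force: 0.0
```

Emit:
play_rows --commands '[[[-0.4, -0.781, -0.339, 0.15, 0.045], [-0.4, -0.781, -0.339, 0.15, 0.045], [-0.4, -0.781, -0.339, 0.15, 0.045], [-0.4, -0.781, -0.339, 0.15, 0.045], [-0.4, -0.781, -0.339, 0.15, 0.045], [-0.4, -0.781, -0.339, 0.15, 0.045]]]'

```text
clock: 3.95
tcp_pos: [0.5194, -0.1823, 0.2195]
orientation: [-1.897, -2.504, 0.002]
contact_force: [0.2, 0.9, 0.4]
grip_width: 0.0596
gripper_force: 0.0
```

```bash
python3 plan.py .5105,-.301,.14,16 .5105,-.301,.03,16
```

```text
t 3.95 tcp [ 0.5194 -0.1823  0.2195] yaw 15.7 tilt [-0.0008 -0.0009] w 0.0596 F [0.2 0.9 0.4] j7 [-0.24  0.32  0.58  1.9  -0.2   0.99  0.7 ]
(0.5105, -0.301, 0.14, 16.0) -> [-0.559, -0.203, 0.398, -0.003] rows>= 4 
(0.5105, -0.301, 0.03, 16.0) -> [0.0, 0.001, 0.55, -0.0] rows>= 3
```

Emit:
play_rows --commands '[[[-0.4, -0.559, -0.203, 0.398, 0], [-0.4, -0.559, -0.203, 0.398, 0], [-0.4, -0.559, -0.203, 0.398, 0], [-0.4, -0.559, -0.203, 0.398, 0], [-0.4, -0.559, -0.203, 0.398, 0], [-0.4, -0.559, -0.203, 0.398, 0]]]'

```text
clock: 4.45
tcp_pos: [0.5125, -0.2968, 0.1396]
orientation: [-1.889, -2.508, -0.001]
contact_force: [0.8, 1.1, 0.1]
grip_width: 0.0602
gripper_force: 0.0
```

```bash
cat > look.py <<'E'
import sys,cv2,numpy as np
from bench import viewer
# look.py out x0 y0 x1 y1 (side) x0 y0 x1 y1 (top)
a=list(map(int,sys.argv[2:])); out=[]
for n,c in(("side",a[:4]),("top",a[4:8])):
    if len(c)==4:
        im=viewer.grab_frame(n)["pixels"][c[1]:c[3],c[0]:c[2],::-1]; out.append(cv2.resize(im,(395,int(395*im.shape[0]/im.shape[1])),interpolation=cv2.INTER_CUBIC))
h=max(o.shape[0] for o in out); cv2.imwrite("pics/"+sys.argv[1],np.hstack([np.pad(o,((0,h-o.shape[0]),(0,5),(0,0))) for o in out])[:600])
E
python3 look.py c1.png 290 190 390 300 300 170 380 258; python3 plan.py .5105,-.301,.03,16
```

```text
t 4.55 tcp [ 0.5135 -0.2959  0.1407] yaw 16.2 tilt [0.0011 0.0013] w 0.0597 F [-0.2  0.4  0.3] j7 [ 0.01  0.49  0.54  1.87 -0.32  0.87  0.99]
(0.5105, -0.301, 0.03, 16.0) -> [-0.021, -0.022, 0.553, 0.002] rows>= 3
```

View pics/c1.png

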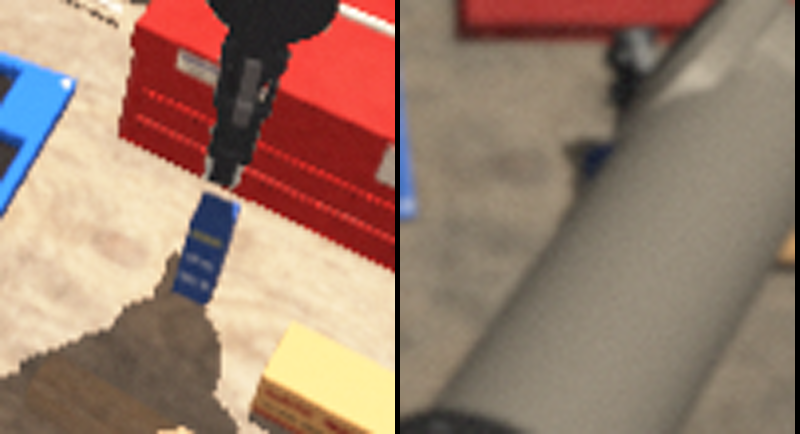

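The side crop shows the fingers at (222, 185), directly over the carton top at (222, 200), so I descend and close.

Emit:
play_rows --commands '[[[-0.4, -0.021, -0.022, 0.3, 0], [-0.4, -0.021, -0.022, 0.5, 0], [-0.4, -0.021, -0.022, 0.553, 0], [-0.4, -0.021, -0.022, 0.553, 0], [-0.4, -0.021, -0.022, 0.553, 0], [1, -0.021, -0.022, 0.553, 0], [1, -0.021, -0.022, 0.553, 0], [1, -0.021, -0.022, 0.553, 0], [1, -0.021, -0.022, 0.553, 0], [1, -0.021, -0.022, 0.553, 0], [1, -0.021, -0.022, 0.553, 0]]]'

```text
clock: 5.47
tcp_pos: [0.5105, -0.3044, 0.0321]
orientation: [1.888, 2.506, 0.003]
contact_force: [-0.4, 0.7, 7.4]
grip_width: 0.0256
gripper_force: 39.3
```

```bash
python3 plan.py .511,-.300,.14,16 .54,-.17,.16,7.3 .5817,-.0792,.13,7.3 .5817,-.0792,.035,7.3
```

```text
t 5.47 tcp [ 0.5105 -0.3044  0.0321] yaw 16.0 tilt [ 0.004  -0.0009] w 0.0256 F [-0.4  0.7  7.4] j7 [ 0.1   0.64  0.45  1.92 -0.43  0.67  1.09]
(0.511, -0.3, 0.14, 16.0) -> [0.019, 0.01, -0.54, 0.0] rows>= 3 
(0.54, -0.17, 0.16, 7.3) -> [0.585, 0.319, -0.099, 0.097] rows>= 4 
(0.5817, -0.0792, 0.13, 7.3) -> [0.424, 0.264, 0.15, -0.0] rows>= 3 
(0.5817, -0.0792, 0.035, 7.3) -> [0.001, -0.002, 0.475, -0.0] rows>= 3
```

Emit:
play_rows --commands '[[[1, 0, 0, -0.3, 0], [1, 0, 0, -0.54, 0], [1, 0, 0, -0.54, 0], [1, 0, 0, -0.54, 0]]]'

```text
clock: 5.8
tcp_pos: [0.512, -0.3063, 0.1446]
orientation: [1.885, 2.499, 0.005]
contact_force: [-0.4, -0.2, -0.5]
grip_width: 0.0252
gripper_force: 39.6
```

Emit:
play_rows --commands '[[[1, 0.585, 0.319, -0.099, 0.097], [1, 0.585, 0.319, -0.099, 0.097], [1, 0.585, 0.319, -0.099, 0.097], [1, 0.585, 0.319, -0.099, 0.097], [1, 0.585, 0.319, -0.099, 0.097]]]'

```text
clock: 6.22
tcp_pos: [0.5395, -0.1687, 0.1579]
orientation: [-2.067, -2.365, -0.004]
contact_force: [0.2, -0.0, -1.7]
grip_width: 0.0254
gripper_force: 39.5
```

Emit:
play_rows --commands '[[[1, 0.424, 0.264, 0.15, 0], [1, 0.424, 0.264, 0.15, 0], [1, 0.424, 0.264, 0.15, 0], [1, 0.424, 0.264, 0.15, 0], [1, 0.424, 0.264, 0.15, 0], [1, 0.424, 0.264, 0.15, 0]]]'

```text
clock: 6.72
tcp_pos: [0.5789, -0.085, 0.1277]
orientation: [2.078, 2.355, -0.001]
contact_force: [-0.3, -0.3, 0.1]
grip_width: 0.0255
gripper_force: 39.5
```

```bash
python3 look.py c2.png 235 170 325 260 250 160 320 230; python3 plan.py .5817,-.0792,.0365,7.3 .5817,-.0792,.14,7.3
```

```text
t 6.82 tcp [ 0.5789 -0.0854  0.128 ] yaw 7.1 tilt [ 0.0005 -0.0008] w 0.0254 F [-0.9 -0.4 -0.8] j7 [-0.38  0.5   0.56  1.9  -0.35  0.84  0.48]
(0.5817, -0.0792, 0.0365, 7.3) -> [0.03, 0.017, 0.458, -0.002] rows>= 3 
(0.5817, -0.0792, 0.14, 7.3) -> [-0.001, 0.001, -0.518, -0.0] rows>= 3
```

View pics/c2.png

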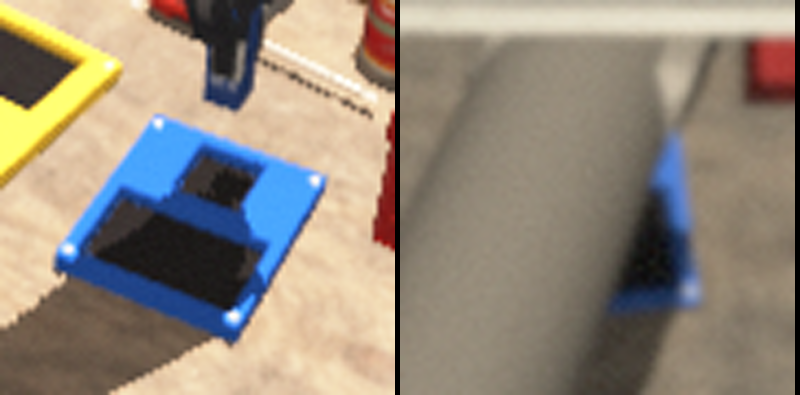

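The side crop shows the carton foot at (228, 103), held above the square recess at (225, 180), so I lower it.

Emit:
play_rows --commands '[[[1, 0.03, 0.017, 0.2, 0], [1, 0.03, 0.017, 0.35, 0], [1, 0.03, 0.017, 0.42, 0], [1, 0.03, 0.017, 0.45, 0], [1, 0.03, 0.017, 0.455, 0], [1, 0.03, 0.017, 0.455, 0]]]'

```text
clock: 7.32
tcp_pos: [0.5825, -0.0781, 0.0374]
orientation: [2.078, 2.355, 0.001]
contact_force: [0.1, 0.4, 0.1]
grip_width: 0.0255
gripper_force: 39.5
```

Emit:
play_rows --commands '[[[1, 0, 0, 0.005, 0], [1, 0, 0, 0.005, 0], [0.2, 0, 0, 0.005, 0], [0.0, 0, 0, 0.0, 0], [-0.3, 0, 0, 0, 0], [-0.3, 0, 0, 0, 0], [-0.3, 0, 0, -0.2, 0], [-0.3, 0, 0, -0.5, 0], [-0.3, 0, 0, -0.8, 0], [-0.3, 0, 0, -0.98, 0], [-0.3, 0, 0, -0.98, 0]]]'

```text
clock: 8.23
tcp_pos: [0.5827, -0.0772, 0.2361]
orientation: [2.076, 2.355, 0.003]
contact_force: [1.0, 0.3, -0.4]
grip_width: 0.0554
gripper_force: 0.0
```

```bash
python3 plan.py .56,.08,.24,-5 .51,.25,.25,-15 .475,.4,.24,-25 .4726,.4212,.12,-25 .4726,.4212,.018,-25
```

```text
t 8.23 tcp [ 0.5827 -0.0772  0.2361] yaw 7.2 tilt [ 0.0031 -0.    ] w 0.0554 F [ 1.   0.3 -0.4] j7 [-0.47  0.37  0.64  1.8  -0.25  1.05  0.39]
(0.56, 0.08, 0.24, -5.0) -> [0.794, -0.014, -0.02, 0.136] rows>= 4 
(0.51, 0.25, 0.25, -15.0) -> [0.825, -0.323, -0.051, 0.111] rows>= 5 
(0.475, 0.4, 0.24, -25.0) -> [0.679, -0.363, 0.05, 0.111] rows>= 4 
(0.4726, 0.4212, 0.12, -25.0) -> [0.09, -0.058, 0.6, 0.0] rows>= 3 
(0.4726, 0.4212, 0.018, -25.0) -> [-0.0, -0.001, 0.51, 0.0] rows>= 3
```

Emit:
play_rows --commands '[[[-0.3, 0.794, -0.014, -0.02, 0.136], [-0.3, 0.794, -0.014, -0.02, 0.136], [-0.3, 0.794, -0.014, -0.02, 0.136], [-0.3, 0.794, -0.014, -0.02, 0.136], [-0.3, 0.794, -0.014, -0.02, 0.136]]]'

```text
clock: 8.65
tcp_pos: [0.5579, 0.0904, 0.2361]
orientation: [-2.3, -2.134, -0.003]
contact_force: [-0.9, -0.3, -0.1]
grip_width: 0.0553
gripper_force: 0.0
```

Emit:
play_rows --commands '[[[-1, 0.825, -0.323, -0.051, 0.111], [-1, 0.825, -0.323, -0.051, 0.111], [-1, 0.825, -0.323, -0.051, 0.111], [-1, 0.825, -0.323, -0.051, 0.111], [-1, 0.825, -0.323, -0.051, 0.111], [-1, 0.825, -0.323, -0.051, 0.111]]]'

```text
clock: 9.15
tcp_pos: [0.5073, 0.256, 0.2465]
orientation: [-2.482, -1.923, -0.001]
contact_force: [-0.9, -0.2, 0.4]
grip_width: 0.0852
gripper_force: 0.0
```

Emit:
play_rows --commands '[[[-1, 0.679, -0.363, 0.05, 0.111], [-1, 0.679, -0.363, 0.05, 0.111], [-1, 0.679, -0.363, 0.05, 0.111], [-1, 0.679, -0.363, 0.05, 0.111], [-1, 0.679, -0.363, 0.05, 0.111], [-1, 0.679, -0.363, 0.05, 0.111]]]'

```text
clock: 9.65
tcp_pos: [0.4738, 0.401, 0.236]
orientation: [2.646, 1.692, -0.001]
contact_force: [0.6, -1.7, 1.0]
grip_width: 0.086
gripper_force: 0.0
```

Emit:
play_rows --commands '[[[-1, 0.09, -0.058, 0.3, 0], [-1, 0.09, -0.058, 0.6, 0], [-1, 0.09, -0.058, 0.6, 0], [-1, 0.09, -0.058, 0.6, 0], [-1, 0.09, -0.058, 0.6, 0]]]'

```text
clock: 10.07
tcp_pos: [0.4716, 0.4184, 0.1159]
orientation: [2.649, 1.684, -0.006]
contact_force: [-0.2, 0.6, 0.8]
grip_width: 0.0852
gripper_force: 0.0
```

```bash
python3 look.py c3.png 115 130 315 260 125 165 305 255; python3 plan.py .4726,.4212,.018,-25
```

```text
t 10.17 tcp [0.4737 0.4206 0.1194] yaw -25.1 tilt [0.003  0.0016] w 0.0855 F [ 0.8 -0.3  1.1] j7 [-1.22  0.59  0.56  1.79 -0.39  0.88 -0.93]
(0.4726, 0.4212, 0.018, -25.0) -> [-0.001, -0.007, 0.507, -0.001] rows>= 3
```

View pics/c3.png

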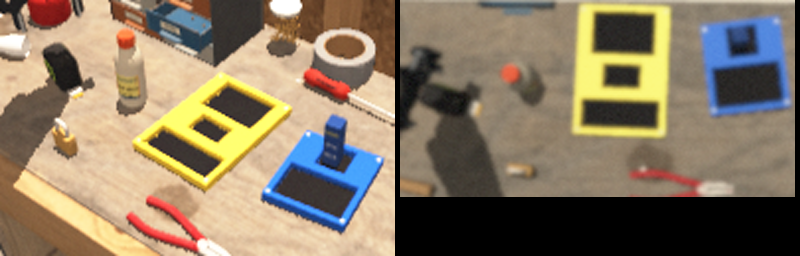

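The carton stands upright in the square recess at (335, 150) in the side crop, and the gripper is over the tape. I descend and close.

Emit:
play_rows --commands '[[[-1, 0, -0.005, 0.2, 0], [-1, 0, -0.005, 0.4, 0], [-1, 0, -0.005, 0.507, 0], [-1, 0, -0.005, 0.507, 0], [-1, 0, -0.005, 0.507, 0], [1, 0, -0.005, 0.507, 0], [1, 0, -0.005, 0.507, 0], [1, 0, -0.005, 0.507, 0], [1, 0, -0.005, 0.507, 0], [1, 0, -0.005, 0.507, 0]]]' --grip_force 50

```text
clock: 11.0
tcp_pos: [0.4717, 0.4227, 0.0174]
orientation: [-2.649, -1.688, -0.005]
contact_force: [0.2, -1.1, 8.6]
grip_width: 0.0413
gripper_force: 48.9
```

```bash
python3 - <<'E'
from fit import *
import pickle
R,F=pickle.load(open("m1.pkl","rb"))
def at(n,x,y):
    a=R[n][2]; c,s=np.cos(a),np.sin(a); return np.round(R[n][:2]+[c*x-s*y,s*x+c*y],4)
print("tape",at("blue",-.033,.009),"pad",at("yellow",-.0105,0),"nail",at("yellow",.0635,0),"batten",at("yellow",-.0755,0))
E
python3 plan.py
```

```text
tape [ 0.506  -0.0798] pad [0.5193 0.125 ] nail [0.5933 0.1233] batten [0.4543 0.1264]
t 11.0 tcp [0.4717 0.4227 0.0174] yaw -25.0 tilt [0.0026 0.0022] w 0.0413 F [ 0.2 -1.1  8.6] j7 [-1.16  0.72  0.47  1.83 -0.48  0.7  -0.86]
```

Emit:
play_rows --commands '[[[1, 0, 0, -0.2, 0], [1, 0, 0, -0.4, 0], [1, 0, 0, -0.6, 0], [1, 0, 0, -0.8, 0], [1, 0, 0, -1, 0], [1, 0, 0, -1, 0], [1, 0, 0, -1, 0]]]'

```text
clock: 11.58
tcp_pos: [0.4713, 0.4229, 0.2182]
orientation: [-2.647, -1.688, -0.008]
contact_force: [-0.4, 0.4, -3.8]
grip_width: 0.0412
gripper_force: 53.4
```

```bash
python3 plan.py .455,.25,.225,-12 .48,.08,.2,0 .506,-.0798,.14,7.3 .506,-.0798,.0225,7.3
```

```text
t 11.58 tcp [0.4713 0.4229 0.2182] yaw -25.0 tilt [0.0031 0.0044] w 0.0412 F [-0.4  0.4 -3.8] j7 [-1.28  0.47  0.62  1.71 -0.31  1.05 -0.99]
(0.455, 0.25, 0.225, -12.0) -> [-0.818, 0.291, -0.038, -0.144] rows>= 5 
(0.48, 0.08, 0.2, 0.0) -> [-0.806, 0.299, 0.122, -0.133] rows>= 5 
(0.506, -0.0798, 0.14, 7.3) -> [-0.8, 0.129, 0.297, -0.081] rows>= 5 
(0.506, -0.0798, 0.0225, 7.3) -> [-0.002, -0.002, 0.587, -0.0] rows>= 3
```

Emit:
play_rows --commands '[[[1, -0.818, 0.291, -0.038, -0.144], [1, -0.818, 0.291, -0.038, -0.144], [1, -0.818, 0.291, -0.038, -0.144], [1, -0.818, 0.291, -0.038, -0.144], [1, -0.818, 0.291, -0.038, -0.144], [1, -0.818, 0.291, -0.038, -0.144]]]'

```text
clock: 12.08
tcp_pos: [0.4528, 0.2445, 0.2217]
orientation: [-2.447, -1.969, 0.006]
contact_force: [-0.1, 0.2, -3.0]
grip_width: 0.0416
gripper_force: 53.4
```

Emit:
play_rows --commands '[[[1, -0.806, 0.299, 0.122, -0.133], [1, -0.806, 0.299, 0.122, -0.133], [1, -0.806, 0.299, 0.122, -0.133], [1, -0.806, 0.299, 0.122, -0.133], [1, -0.806, 0.299, 0.122, -0.133], [1, -0.806, 0.299, 0.122, -0.133]]]'

```text
clock: 12.58
tcp_pos: [0.4783, 0.0758, 0.1972]
orientation: [-2.228, -2.214, 0.005]
contact_force: [0.5, 0.8, -3.6]
grip_width: 0.041
gripper_force: 53.3
```

Emit:
play_rows --commands '[[[1, -0.8, 0.129, 0.297, -0.081], [1, -0.8, 0.129, 0.297, -0.081], [1, -0.8, 0.129, 0.297, -0.081], [1, -0.8, 0.129, 0.297, -0.081], [1, -0.8, 0.129, 0.297, -0.081], [1, -0.8, 0.129, 0.297, -0.081], [1, -0.8, 0.129, 0.297, -0.081]]]'

```text
clock: 13.17
tcp_pos: [0.5045, -0.08, 0.138]
orientation: [-2.075, -2.356, 0.002]
contact_force: [-0.2, 1.5, -2.9]
grip_width: 0.0411
gripper_force: 53.3
```

```bash
python3 look.py c4.png 225 150 325 260 125 165 305 255; python3 plan.py .506,-.0798,.0225,7.3
```

```text
t 13.27 tcp [ 0.505  -0.0785  0.1387] yaw 7.4 tilt [-0.0008  0.0009] w 0.041 F [ 0.2  0.3 -3.4] j7 [-0.49  0.38  0.64  2.06 -0.32  0.8   0.48]
(0.506, -0.0798, 0.0225, 7.3) -> [-0.008, 0.005, 0.581, 0.002] rows>= 3
```

View pics/c4.png

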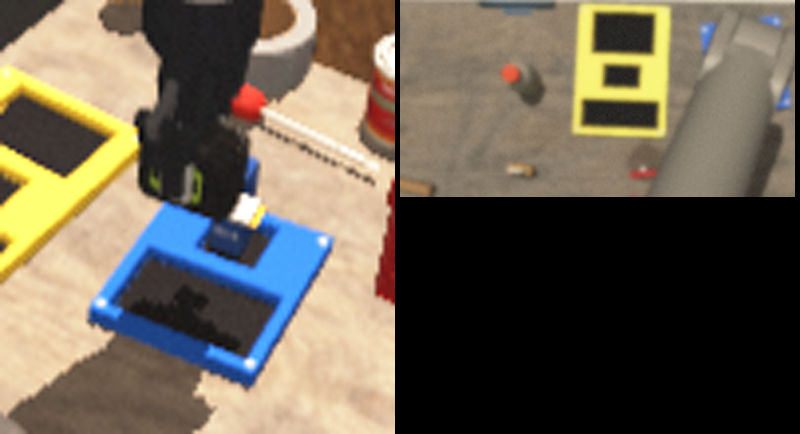

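The tape is held upright over the tray, tab at (245, 210), with the oblong recess below at (200, 300). I lower it.

Emit:
play_rows --commands '[[[1, -0.008, 0.005, 0.2, 0], [1, -0.008, 0.005, 0.4, 0], [1, -0.008, 0.005, 0.53, 0], [1, -0.008, 0.005, 0.57, 0], [1, -0.008, 0.005, 0.58, 0], [1, -0.008, 0.005, 0.58, 0], [1, -0.008, 0.005, 0.58, 0]]]'

```text
clock: 13.85
tcp_pos: [0.5074, -0.082, 0.0246]
orientation: [2.074, 2.357, 0.003]
contact_force: [0.1, -0.2, -3.1]
grip_width: 0.041
gripper_force: 50.3
```

Emit:
play_rows --commands '[[[1, 0, 0, 0.008, 0], [1, 0, 0, 0.014, 0], [1, 0, 0, 0.014, 0], [0.2, 0, 0, 0.01, 0], [-0.2, 0, 0, 0.0, 0], [-0.4, 0, 0, 0, 0], [-0.4, 0, 0, 0, 0], [-0.4, 0, 0, -0.2, 0], [-0.4, 0, 0, -0.5, 0], [-0.4, 0, 0, -0.8, 0], [-0.4, 0, 0, -1, 0], [-0.4, 0, 0, -1, 0]]]'

```text
clock: 14.85
tcp_pos: [0.5059, -0.083, 0.2257]
orientation: [2.077, 2.356, 0.001]
contact_force: [1.5, 0.9, -0.0]
grip_width: 0.06
gripper_force: 0.0
```

```bash
python3 plan.py .47,.1,.21,0 .41,.25,.18,-10 .354,.286,.13,-12 .354,.286,.011,-12
```

```text
t 14.85 tcp [ 0.5059 -0.083   0.2257] yaw 7.2 tilt [ 0.0013 -0.0001] w 0.06 F [ 1.5  0.9 -0. ] j7 [-0.58  0.26  0.74  1.98 -0.21  0.98  0.39]
(0.47, 0.1, 0.21, 0.0) -> [0.93, -0.064, 0.078, 0.08] rows>= 5 
(0.41, 0.25, 0.18, -10.0) -> [0.75, -0.3, 0.15, 0.111] rows>= 4 
(0.354, 0.286, 0.13, -12.0) -> [0.129, -0.307, 0.249, 0.022] rows>= 2 
(0.354, 0.286, 0.011, -12.0) -> [0.0, -0.001, 0.595, 0.0] rows>= 3
```

Emit:
play_rows --commands '[[[-0.4, 0.93, -0.064, 0.078, 0.08], [-0.4, 0.93, -0.064, 0.078, 0.08], [-0.4, 0.93, -0.064, 0.078, 0.08], [-0.4, 0.93, -0.064, 0.078, 0.08], [-0.4, 0.93, -0.064, 0.078, 0.08], [-0.4, 0.93, -0.064, 0.078, 0.08]]]'

```text
clock: 15.35
tcp_pos: [0.468, 0.1068, 0.2069]
orientation: [-2.208, -2.231, -0.0]
contact_force: [-0.7, -0.4, 0.2]
grip_width: 0.0594
gripper_force: 0.0
```

Emit:
play_rows --commands '[[[-0.4, 0.75, -0.3, 0.15, 0.111], [-0.4, 0.75, -0.3, 0.15, 0.111], [-0.4, 0.75, -0.3, 0.15, 0.111], [-0.4, 0.75, -0.3, 0.15, 0.111], [-0.4, 0.75, -0.3, 0.15, 0.111], [-0.4, 0.75, -0.3, 0.15, 0.111]]]'

```text
clock: 15.85
tcp_pos: [0.4083, 0.2523, 0.177]
orientation: [2.4, 2.027, -0.002]
contact_force: [0.2, -0.1, 0.4]
grip_width: 0.0598
gripper_force: 0.0
```

Emit:
play_rows --commands '[[[-0.4, 0.129, -0.307, 0.249, 0.022], [-0.4, 0.129, -0.307, 0.249, 0.022], [-0.4, 0.129, -0.307, 0.249, 0.022], [-0.4, 0.129, -0.307, 0.249, 0.022], [-0.4, 0.129, -0.307, 0.249, 0.022]]]'

```text
clock: 16.27
tcp_pos: [0.3548, 0.2852, 0.1281]
orientation: [2.441, 1.976, 0.001]
contact_force: [0.9, 0.1, 1.0]
grip_width: 0.0599
gripper_force: 0.0
```

```bash
python3 look.py c5.png 115 150 215 260 225 150 325 260; python3 - <<'E'
import cv2
from bench import viewer
import numpy as np
im=viewer.grab_frame("side")["pixels"][...,::-1]
a=cv2.resize(im[140:230,115:205],(395,395),interpolation=2); b=cv2.resize(im[160:260,230:330],(395,395),interpolation=2)
cv2.imwrite("pics/c5.png",np.hstack([a,b]))
E
python3 plan.py .354,.286,.011,-12
```

```text
t 16.42 tcp [0.3552 0.2857 0.1286] yaw -12.1 tilt [0.0015 0.0012] w 0.0599 F [-0.1 -0.5  0.4] j7 [-1.3   0.29  0.57  2.19 -0.24  0.72 -0.78]
(0.354, 0.286, 0.011, -12.0) -> [-0.001, -0.007, 0.588, -0.001] rows>= 3
```

View pics/c5.png

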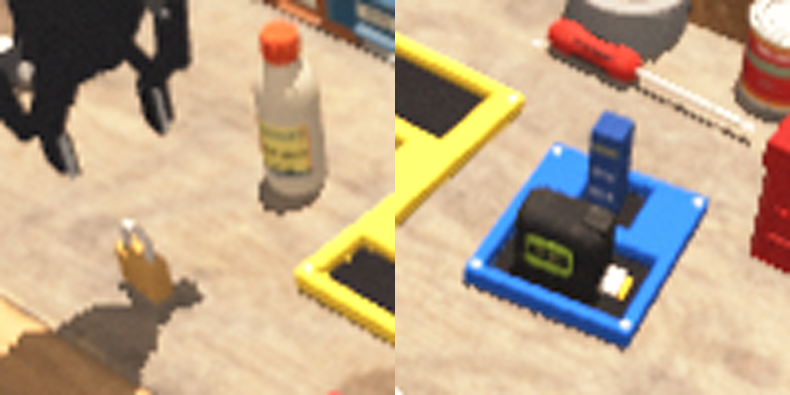

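The tape sits upright in its recess (tab at (615, 280)). The padlock body is near (145, 272) in the crop, i.e. pixel (148, 202). I check the projection of my estimate against that before descending.

```bash
python3 - <<'E'
from fit import *
import pickle
R,F=pickle.load(open("m1.pkl","rb"))
f=F["side"]
for a in(-4,-14,-25): print(a,np.round((proj(f,corners("padlock",.354,.286,np.radians(a)))+.5-[115,140])*395/90).tolist())
E
```

```text
-4 [[159.0, 313.0], [149.0, 277.0], [122.0, 286.0], [112.0, 251.0], [179.0, 299.0], [170.0, 264.0], [142.0, 273.0], [132.0, 238.0], [141.0, 242.0], [119.0, 227.0], [148.0, 238.0], [126.0, 223.0]]
-14 [[153.0, 315.0], [144.0, 279.0], [125.0, 283.0], [115.0, 247.0], [176.0, 303.0], [167.0, 267.0], [147.0, 272.0], [138.0, 236.0], [138.0, 243.0], [122.0, 225.0], [146.0, 240.0], [129.0, 222.0]]
-25 [[147.0, 315.0], [137.0, 280.0], [129.0, 279.0], [119.0, 244.0], [172.0, 307.0], [162.0, 271.0], [153.0, 271.0], [144.0, 235.0], [135.0, 244.0], [124.0, 224.0], [143.0, 241.0], [133.0, 221.0]]
```

Emit:
play_rows --commands '[[[-0.4, 0, 0, 0.2, 0], [-0.4, 0, 0, 0.4, 0], [-0.4, 0, 0, 0.55, 0], [-0.4, 0, 0, 0.588, 0], [-0.4, 0, 0, 0.588, 0], [0, 0, 0, 0.588, 0], [0.3, 0, 0, 0.588, 0], [1, 0, 0, 0.588, 0], [1, 0, 0, 0.588, 0], [1, 0, 0, 0.588, 0], [1, 0, 0, 0.588, 0], [1, 0, 0, 0.588, 0]]]'

```text
clock: 17.42
tcp_pos: [0.3545, 0.2874, 0.0118]
orientation: [-2.439, -1.978, -0.005]
contact_force: [-1.1, -1.4, 8.5]
grip_width: 0.0167
gripper_force: 48.8
```

```bash
python3 plan.py .358,.286,.13,-12 .46,.17,.15,-4 .5193,.125,.13,-1.3
```

```text
t 17.42 tcp [0.3545 0.2874 0.0118] yaw -11.9 tilt [0.002  0.0028] w 0.0167 F [-1.1 -1.4  8.5] j7 [-1.14  0.52  0.4   2.24 -0.46  0.45 -0.59]
(0.358, 0.286, 0.13, -12.0) -> [-0.002, 0.019, -0.591, 0.001] rows>= 3 
(0.46, 0.17, 0.15, -4.0) -> [-0.46, 0.62, -0.101, -0.089] rows>= 4 
(0.5193, 0.125, 0.13, -1.3) -> [-0.205, 0.311, 0.1, -0.03] rows>= 2
```

Emit:
play_rows --commands '[[[1, 0, 0, -0.2, 0], [1, 0, 0, -0.4, 0], [1, 0, 0, -0.59, 0], [1, 0, 0, -0.59, 0], [1, 0, 0, -0.59, 0]]]'

```text
clock: 17.83
tcp_pos: [0.3543, 0.288, 0.1306]
orientation: [-2.437, -1.978, -0.009]
contact_force: [-0.7, 0.9, -1.2]
grip_width: 0.0169
gripper_force: 50.0
```

Emit:
play_rows --commands '[[[1, -0.46, 0.62, -0.101, -0.089], [1, -0.46, 0.62, -0.101, -0.089], [1, -0.46, 0.62, -0.101, -0.089], [1, -0.46, 0.62, -0.101, -0.089], [1, -0.46, 0.62, -0.101, -0.089], [1, -0.46, 0.62, -0.101, -0.089]]]'

```text
clock: 18.33
tcp_pos: [0.4562, 0.1685, 0.1477]
orientation: [2.301, 2.139, -0.002]
contact_force: [-1.3, 0.3, -2.1]
grip_width: 0.0174
gripper_force: 49.9
```

Emit:
play_rows --commands '[[[1, -0.205, 0.311, 0.1, -0.03], [1, -0.205, 0.311, 0.1, -0.03], [1, -0.205, 0.311, 0.1, -0.03], [1, -0.205, 0.311, 0.1, -0.03], [1, -0.205, 0.311, 0.1, -0.03]]]'

```text
clock: 18.75
tcp_pos: [0.5135, 0.1266, 0.1271]
orientation: [-2.242, -2.198, 0.004]
contact_force: [0.9, -0.1, -1.5]
grip_width: 0.0169
gripper_force: 49.8
```

```bash
python3 look.py c6.png 175 130 275 230; python3 plan.py .5193,.125,.0165,-1.3; python3 - <<'E'
from fit import *
import pickle
R,F=pickle.load(open("m1.pkl","rb"))
c=corners("padlock",.5193,.125,np.radians(-1.3))+[0,0,.13-.0118]
print(np.round((proj(F["side"],c)+.5-[175,130])*3.95).tolist())
E
```

```text
t 18.8 tcp [0.5135 0.1271 0.1275] yaw -1.1 tilt [-0.0024  0.0001] w 0.0171 F [ 0.2 -0.  -2.1] j7 [-0.82  0.42  0.58  2.03 -0.32  0.79 -0.07]
(0.5193, 0.125, 0.0165, -1.3) -> [-0.01, 0.031, 0.555, 0.002] rows>= 3 
[[188.0, 176.0], [186.0, 139.0], [147.0, 154.0], [143.0, 118.0], [203.0, 164.0], [201.0, 127.0], [162.0, 143.0], [159.0, 106.0], [180.0, 104.0], [155.0, 93.0], [185.0, 101.0], [161.0, 89.0]]
```

View pics/c6.png

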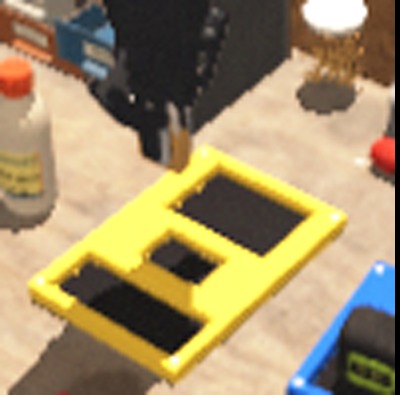

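The padlock shows at (180, 150), lower corner close to the predicted (188, 176) once the 6 mm offset is counted, so it is gripped where planned. I lower it.

Emit:
play_rows --commands '[[[1, -0.01, 0.031, 0.2, 0], [1, -0.01, 0.031, 0.4, 0], [1, -0.01, 0.031, 0.5, 0], [1, -0.01, 0.031, 0.54, 0], [1, -0.01, 0.031, 0.55, 0], [1, -0.01, 0.031, 0.55, 0], [1, -0.01, 0.031, 0.55, 0]]]'

```text
clock: 19.38
tcp_pos: [0.5222, 0.1243, 0.0197]
orientation: [2.243, 2.198, 0.004]
contact_force: [1.2, -0.5, -0.9]
grip_width: 0.0171
gripper_force: 49.9
```

Emit:
play_rows --commands '[[[1, 0, -0.01, 0.01, 0], [1, 0, -0.01, 0.019, 0], [1, 0, -0.01, 0.019, 0], [0.5, 0, -0.01, 0.015, 0], [0.2, 0, -0.01, 0.0, 0], [0.1, 0, -0.01, 0, 0], [0.1, 0, -0.01, 0, 0], [0.1, 0, -0.01, -0.2, 0], [0.1, 0, -0.01, -0.5, 0], [0.1, 0, -0.01, -0.8, 0], [0.1, 0, -0.01, -1, 0], [0.1, 0, -0.01, -1, 0]]]'

```text
clock: 20.38
tcp_pos: [0.5195, 0.1232, 0.221]
orientation: [2.245, 2.197, 0.002]
contact_force: [1.2, 0.7, -1.0]
grip_width: 0.0384
gripper_force: 0.0
```

```bash
python3 plan.py .51,-.05,.22,1 .5,-.22,.21,1 .4675,-.4156,.14,1.3 .4675,-.4156,.01,1.3
```

```text
t 20.38 tcp [0.5195 0.1232 0.221 ] yaw -1.2 tilt [0.0014 0.0004] w 0.0384 F [ 1.2  0.7 -1. ] j7 [-0.9   0.3   0.67  1.94 -0.22  0.98 -0.15]
(0.51, -0.05, 0.22, 1.0) -> [-0.867, -0.029, 0.005, -0.025] rows>= 5 
(0.5, -0.22, 0.21, 1.0) -> [-0.849, -0.065, 0.049, 0.0] rows>= 5 
(0.4675, -0.4156, 0.14, 1.3) -> [-0.975, -0.18, 0.35, -0.003] rows>= 6 
(0.4675, -0.4156, 0.01, 1.3) -> [-0.0, -0.001, 0.65, -0.0] rows>= 4
```

Emit:
play_rows --commands '[[[-1, -0.867, -0.029, 0.005, -0.025], [-1, -0.867, -0.029, 0.005, -0.025], [-1, -0.867, -0.029, 0.005, -0.025], [-1, -0.867, -0.029, 0.005, -0.025], [-1, -0.867, -0.029, 0.005, -0.025], [-1, -0.867, -0.029, 0.005, -0.025]]]'

```text
clock: 20.88
tcp_pos: [0.5091, -0.0535, 0.2176]
orientation: [2.208, 2.234, -0.0]
contact_force: [0.7, 2.0, -0.7]
grip_width: 0.0855
gripper_force: 0.0
```

Emit:
play_rows --commands '[[[-1, -0.849, -0.065, 0.049, 0], [-1, -0.849, -0.065, 0.049, 0], [-1, -0.849, -0.065, 0.049, 0], [-1, -0.849, -0.065, 0.049, 0], [-1, -0.849, -0.065, 0.049, 0], [-1, -0.849, -0.065, 0.049, 0]]]'

```text
clock: 21.38
tcp_pos: [0.4995, -0.2216, 0.2073]
orientation: [2.206, 2.237, -0.002]
contact_force: [0.6, 1.3, 0.8]
grip_width: 0.0852
gripper_force: 0.0
```

Emit:
play_rows --commands '[[[-1, -0.975, -0.18, 0.35, 0], [-1, -0.975, -0.18, 0.35, 0], [-1, -0.975, -0.18, 0.35, 0], [-1, -0.975, -0.18, 0.35, 0], [-1, -0.975, -0.18, 0.35, 0], [-1, -0.975, -0.18, 0.35, 0], [-1, -0.975, -0.18, 0.35, 0], [-1, -0.975, -0.18, 0.35, 0]]]'

```text
clock: 22.05
tcp_pos: [0.4692, -0.4128, 0.1368]
orientation: [-2.197, -2.243, -0.002]
contact_force: [-0.1, 0.5, 1.0]
grip_width: 0.0856
gripper_force: 0.0
```

```bash
python3 - <<'E'
import cv2
from bench import viewer
import numpy as np
im=viewer.grab_frame("side")["pixels"][...,::-1]
a=cv2.resize(im[140:240,175:275],(395,395),interpolation=2); b=cv2.resize(im[200:325,290:415],(395,395),interpolation=2)
cv2.imwrite("pics/c7.png",np.hstack([a,b]))
E
python3 plan.py .4675,-.4156,.01,1.3
```

```text
t 22.1 tcp [ 0.4696 -0.4123  0.1372] yaw 1.3 tilt [0.0005 0.0019] w 0.0853 F [1.3 0.6 0.3] j7 [ 0.14  0.58  0.67  1.8  -0.45  0.92  1.03]
(0.4675, -0.4156, 0.01, 1.3) -> [-0.017, -0.011, 0.636, -0.0] rows>= 4
```

View pics/c7.png

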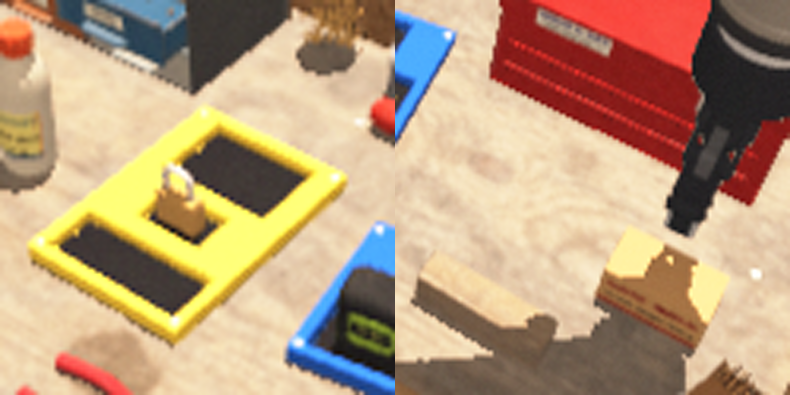

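The padlock stands in its small recess at (180, 215), and the gripper is over the nail box at (660, 270). I descend.

Emit:
play_rows --commands '[[[-1, -0.015, -0.011, 0.2, 0], [-1, -0.015, -0.011, 0.4, 0], [-1, -0.015, -0.011, 0.58, 0], [-1, -0.015, -0.011, 0.636, 0], [-1, -0.015, -0.011, 0.636, 0], [-0.3, -0.015, -0.011, 0.636, 0], [1, -0.015, -0.011, 0.636, 0], [1, -0.015, -0.011, 0.636, 0], [1, -0.015, -0.011, 0.636, 0], [1, -0.015, -0.011, 0.636, 0], [1, -0.015, -0.011, 0.636, 0]]]' --grip_force 60

```text
clock: 23.02
tcp_pos: [0.4669, -0.4193, 0.013]
orientation: [2.198, 2.239, 0.002]
contact_force: [-0.2, 1.3, 6.8]
grip_width: 0.0488
gripper_force: 63.9
```

```bash
python3 plan.py .4675,-.4165,.20,1.3 .53,-.23,.2,0 .57,-.05,.2,0 .5933,.1233,.13,-1.3
```

```text
t 23.02 tcp [ 0.4669 -0.4193  0.013 ] yaw 1.1 tilt [ 0.0036 -0.0019] w 0.0488 F [-0.2  1.3  6.8] j7 [ 0.24  0.74  0.55  1.85 -0.57  0.71  1.14]
(0.4675, -0.4165, 0.2, 1.3) -> [0.012, 0.006, -0.935, -0.003] rows>= 5 
(0.53, -0.23, 0.2, 0.0) -> [0.925, 0.335, -0.001, 0.015] rows>= 5 
(0.57, -0.05, 0.2, 0.0) -> [0.9, 0.199, -0.001, -0.0] rows>= 5 
(0.5933, 0.1233, 0.13, -1.3) -> [0.867, 0.115, 0.349, 0.014] rows>= 5
```

Emit:
play_rows --commands '[[[1, 0, 0, -0.2, 0], [1, 0, 0, -0.4, 0], [1, 0, 0, -0.6, 0], [1, 0, 0, -0.8, 0], [1, 0, 0, -0.935, 0], [1, 0, 0, -0.935, 0], [1, 0, 0, -0.935, 0]]]'

```text
clock: 23.6
tcp_pos: [0.466, -0.4188, 0.1996]
orientation: [2.198, 2.239, 0.003]
contact_force: [0.4, -0.1, -3.6]
grip_width: 0.049
gripper_force: 65.8
```

Emit:
play_rows --commands '[[[1, 0.925, 0.335, 0, 0.015], [1, 0.925, 0.335, 0, 0.015], [1, 0.925, 0.335, 0, 0.015], [1, 0.925, 0.335, 0, 0.015], [1, 0.925, 0.335, 0, 0.015], [1, 0.925, 0.335, 0, 0.015], [1, 0.925, 0.335, 0, 0.015]]]'

```text
clock: 24.18
tcp_pos: [0.5289, -0.2286, 0.1954]
orientation: [-2.219, -2.219, 0.002]
contact_force: [-0.3, -2.0, -4.1]
grip_width: 0.0488
gripper_force: 65.6
```

Emit:
play_rows --commands '[[[1, 0.9, 0.199, 0, 0], [1, 0.9, 0.199, 0, 0], [1, 0.9, 0.199, 0, 0], [1, 0.9, 0.199, 0, 0], [1, 0.9, 0.199, 0, 0], [1, 0.9, 0.199, 0, 0]]]'

```text
clock: 24.68
tcp_pos: [0.57, -0.047, 0.1957]
orientation: [-2.218, -2.221, 0.0]
contact_force: [0.2, 0.4, -3.7]
grip_width: 0.0491
gripper_force: 65.6
```

Emit:
play_rows --commands '[[[1, 0.867, 0.115, 0.349, 0.014], [1, 0.867, 0.115, 0.349, 0.014], [1, 0.867, 0.115, 0.349, 0.014], [1, 0.867, 0.115, 0.349, 0.014], [1, 0.867, 0.115, 0.349, 0.014], [1, 0.867, 0.115, 0.349, 0.014], [1, 0.867, 0.115, 0.349, 0.014], [1, 0.867, 0.115, 0.349, 0.014]]]'

```text
clock: 25.35
tcp_pos: [0.5935, 0.1179, 0.1272]
orientation: [2.254, 2.187, -0.003]
contact_force: [0.9, -2.3, -3.8]
grip_width: 0.0489
gripper_force: 65.4
```

```bash
python3 look.py c8.png 175 120 275 220; python3 plan.py .5933,.1225,.0185,-1.3
```

```text
t 25.4 tcp [0.5937 0.1177 0.1276] yaw -1.8 tilt [ 0.     -0.0016] w 0.0486 F [ 0.4 -0.6 -2.8] j7 [-0.78  0.56  0.65  1.85 -0.43  0.88  0.05]
(0.5933, 0.1225, 0.0185, -1.3) -> [0.025, -0.003, 0.546, -0.005] rows>= 3
```

View pics/c8.png

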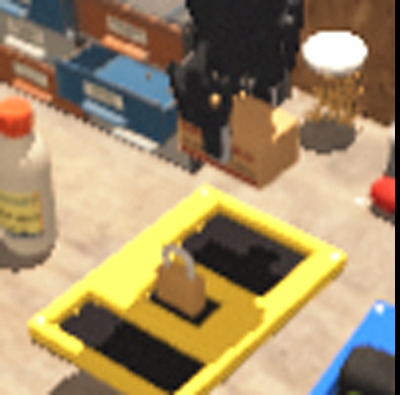

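The nail box hangs level at (240, 145), above the wide recess at (245, 245). I lower it.

Emit:
play_rows --commands '[[[1, 0.012, -0.003, 0.2, 0], [1, 0.012, -0.003, 0.4, 0], [1, 0.012, -0.003, 0.5, 0], [1, 0.012, -0.003, 0.535, 0], [1, 0.012, -0.003, 0.54, 0], [1, 0.012, -0.003, 0.54, 0], [1, 0.012, -0.003, 0.54, 0]]]'

```text
clock: 25.98
tcp_pos: [0.5948, 0.1227, 0.0215]
orientation: [2.251, 2.188, 0.004]
contact_force: [0.4, 0.4, -2.7]
grip_width: 0.049
gripper_force: 65.5
```

Emit:
play_rows --commands '[[[1, -0.01, 0, 0.012, 0], [1, -0.01, 0, 0.022, 0], [1, -0.01, 0, 0.022, 0], [0.2, -0.01, 0, 0.018, 0], [-0.2, -0.01, 0, 0.0, 0], [-0.55, -0.01, 0, 0, 0], [-0.55, -0.01, 0, 0, 0], [-0.55, -0.01, 0, -0.2, 0], [-0.55, -0.01, 0, -0.5, 0], [-0.55, -0.01, 0, -0.8, 0], [-0.55, -0.01, 0, -1, 0], [-0.55, -0.01, 0, -1, 0]]]'

```text
clock: 26.98
tcp_pos: [0.5935, 0.1211, 0.2226]
orientation: [2.251, 2.19, 0.003]
contact_force: [0.8, 1.4, 0.2]
grip_width: 0.0662
gripper_force: 0.0
```

```bash
python3 plan.py .54,-.05,.22,-1 .46,-.2,.18,-1 .371,-.308,.12,-1 .371,-.308,.009,-1
```

```text
t 26.98 tcp [0.5935 0.1211 0.2226] yaw -1.6 tilt [0.002  0.0006] w 0.0662 F [0.8 1.4 0.2] j7 [-0.84  0.45  0.73  1.78 -0.34  1.05 -0.02]
(0.54, -0.05, 0.22, -1.0) -> [-0.863, -0.244, 0.012, -0.007] rows>= 5 
(0.46, -0.2, 0.18, -1.0) -> [-0.756, -0.387, 0.199, 0.0] rows>= 5 
(0.371, -0.308, 0.12, -1.0) -> [-0.548, -0.437, 0.298, 0.0] rows>= 4 
(0.371, -0.308, 0.009, -1.0) -> [-0.0, -0.001, 0.555, 0.0] rows>= 3
```

Emit:
play_rows --commands '[[[-0.55, -0.863, -0.244, 0.012, -0.007], [-0.55, -0.863, -0.244, 0.012, -0.007], [-0.55, -0.863, -0.244, 0.012, -0.007], [-0.55, -0.863, -0.244, 0.012, -0.007], [-0.55, -0.863, -0.244, 0.012, -0.007], [-0.55, -0.863, -0.244, 0.012, -0.007]]]'

```text
clock: 27.48
tcp_pos: [0.5379, -0.0548, 0.2177]
orientation: [2.248, 2.194, 0.0]
contact_force: [0.3, 0.2, 0.3]
grip_width: 0.0663
gripper_force: 0.0
```

Emit:
play_rows --commands '[[[-0.55, -0.756, -0.387, 0.199, 0], [-0.55, -0.756, -0.387, 0.199, 0], [-0.55, -0.756, -0.387, 0.199, 0], [-0.55, -0.756, -0.387, 0.199, 0], [-0.55, -0.756, -0.387, 0.199, 0], [-0.55, -0.756, -0.387, 0.199, 0]]]'

```text
clock: 27.98
tcp_pos: [0.4582, -0.2018, 0.1769]
orientation: [-2.245, -2.197, 0.001]
contact_force: [0.4, -0.2, 0.4]
grip_width: 0.0658
gripper_force: 0.0
```

Emit:
play_rows --commands '[[[-0.55, -0.548, -0.437, 0.298, 0], [-0.55, -0.548, -0.437, 0.298, 0], [-0.55, -0.548, -0.437, 0.298, 0], [-0.55, -0.548, -0.437, 0.298, 0], [-0.55, -0.548, -0.437, 0.298, 0], [-0.55, -0.548, -0.437, 0.298, 0], [-0.55, -0.548, -0.437, 0.298, 0]]]'

```text
clock: 28.57
tcp_pos: [0.3726, -0.3067, 0.1178]
orientation: [2.236, 2.206, 0.001]
contact_force: [1.7, -0.3, 0.2]
grip_width: 0.066
gripper_force: 0.0
```

```bash
python3 - <<'E'
import cv2,pickle
from bench import viewer
from fit import *
f=viewer.grab_frame("side"); im=f["pixels"][...,::-1].copy()
a=cv2.resize(im[130:230,175:275],(395,395),interpolation=2); b=cv2.resize(im[230:330,270:370],(395,395),interpolation=2)
q=(proj(f,corners("batten",.371,-.308,np.radians(-1)))+.5-[270,230])*3.95
cv2.polylines(b,[cv2.convexHull(q.astype(np.int32))],True,(255,0,255),1)
cv2.imwrite("pics/c9.png",np.hstack([a,b]))
E
python3 plan.py .371,-.308,.009,-1
```

```text
t 28.62 tcp [ 0.3729 -0.3066  0.118 ] yaw -0.7 tilt [0.0012 0.0002] w 0.0661 F [ 0.9 -0.1  0.3] j7 [-0.05  0.4   0.75  2.15 -0.41  0.74  0.96]
(0.371, -0.308, 0.009, -1.0) -> [-0.007, -0.01, 0.545, 0.003] rows>= 3
```

View pics/c9.png

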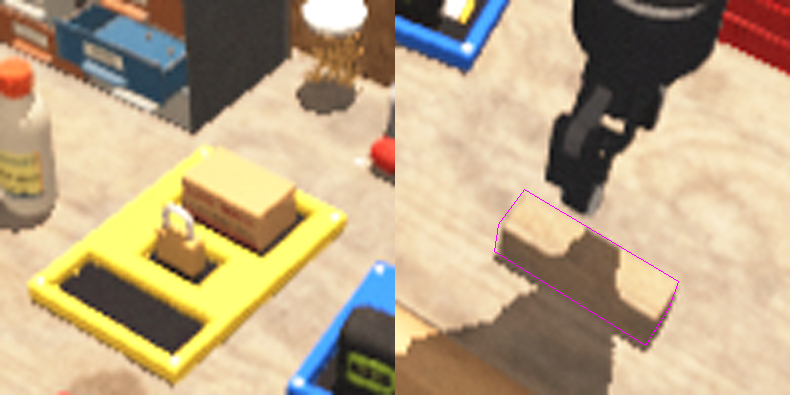

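The nail box lies in its recess (240, 200), and the batten fits its projected outline (495–680, 190–348). I grasp it.

Emit:
play_rows --commands '[[[-0.55, -0.007, -0.01, 0.2, 0], [-0.55, -0.007, -0.01, 0.4, 0], [-0.55, -0.007, -0.01, 0.5, 0], [-0.55, -0.007, -0.01, 0.545, 0], [-0.55, -0.007, -0.01, 0.545, 0], [0, -0.007, -0.01, 0.545, 0], [1, -0.007, -0.01, 0.545, 0], [1, -0.007, -0.01, 0.545, 0], [1, -0.007, -0.01, 0.545, 0], [1, -0.007, -0.01, 0.545, 0], [1, -0.007, -0.01, 0.545, 0]]]'

```text
clock: 29.53
tcp_pos: [0.37, -0.3099, 0.0104]
orientation: [2.237, 2.202, 0.002]
contact_force: [0.6, 0.4, 5.7]
grip_width: 0.0309
gripper_force: 59.7
```

```bash
python3 plan.py .371,-.31,.2,-1 .43,-.12,.2,-1 .45,.04,.19,-1 .4543,.1244,.13,-1.3
```

```text
t 29.53 tcp [ 0.37   -0.3099  0.0104] yaw -0.9 tilt [ 0.0032 -0.0011] w 0.0309 F [0.6 0.4 5.7] j7 [ 0.14  0.58  0.55  2.19 -0.62  0.52  1.14]
(0.371, -0.31, 0.2, -1.0) -> [-0.002, 0.008, -0.948, 0.001] rows>= 5 
(0.43, -0.12, 0.2, -1.0) -> [0.955, 0.279, -0.0, 0.0] rows>= 5 
(0.45, 0.04, 0.19, -1.0) -> [0.802, 0.086, 0.049, 0.0] rows>= 4 
(0.4543, 0.1244, 0.13, -1.3) -> [0.423, 0.013, 0.3, 0.003] rows>= 3
```

Emit:
play_rows --commands '[[[1, 0, 0, -0.2, 0], [1, 0, 0, -0.4, 0], [1, 0, 0, -0.6, 0], [1, 0, 0, -0.8, 0], [1, 0, 0, -0.948, 0], [1, 0, 0, -0.948, 0], [1, 0, 0, -0.948, 0]]]'

```text
clock: 30.12
tcp_pos: [0.3698, -0.3096, 0.2005]
orientation: [2.236, 2.201, 0.006]
contact_force: [-0.0, 0.8, -0.7]
grip_width: 0.0309
gripper_force: 59.9
```

Emit:
play_rows --commands '[[[1, 0.955, 0.279, 0, 0], [1, 0.955, 0.279, 0, 0], [1, 0.955, 0.279, 0, 0], [1, 0.955, 0.279, 0, 0], [1, 0.955, 0.279, 0, 0], [1, 0.955, 0.279, 0, 0], [1, 0.955, 0.279, 0, 0]]]'

```text
clock: 30.7
tcp_pos: [0.427, -0.1172, 0.1974]
orientation: [-2.233, -2.208, 0.002]
contact_force: [0.1, -1.2, -1.9]
grip_width: 0.0308
gripper_force: 59.9
```

Emit:
play_rows --commands '[[[1, 0.802, 0.086, 0.049, 0], [1, 0.802, 0.086, 0.049, 0], [1, 0.802, 0.086, 0.049, 0], [1, 0.802, 0.086, 0.049, 0], [1, 0.802, 0.086, 0.049, 0], [1, 0.802, 0.086, 0.049, 0]]]'

```text
clock: 31.2
tcp_pos: [0.4468, 0.0411, 0.1878]
orientation: [-2.237, -2.206, 0.003]
contact_force: [-0.4, -0.1, -0.7]
grip_width: 0.031
gripper_force: 59.9
```

Emit:
play_rows --commands '[[[1, 0.423, 0.013, 0.3, 0.003], [1, 0.423, 0.013, 0.3, 0.003], [1, 0.423, 0.013, 0.3, 0.003], [1, 0.423, 0.013, 0.3, 0.003], [1, 0.423, 0.013, 0.3, 0.003], [1, 0.423, 0.013, 0.3, 0.003], [1, 0.423, 0.013, 0.3, 0.003]]]'

```text
clock: 31.78
tcp_pos: [0.4517, 0.1231, 0.1291]
orientation: [2.248, 2.193, 0.001]
contact_force: [-0.4, 0.4, -0.7]
grip_width: 0.0306
gripper_force: 59.9
```

```bash
python3 look.py c10.png 175 130 275 230; python3 plan.py .4543,.1244,.018,-1.3
```

```text
t 31.83 tcp [0.4517 0.1235 0.1292] yaw -1.4 tilt [0.001  0.0004] w 0.0305 F [ 0.  -0.3 -0.7] j7 [-0.93  0.32  0.64  2.17 -0.29  0.73 -0.13]
(0.4543, 0.1244, 0.018, -1.3) -> [0.005, 0.012, 0.556, -0.001] rows>= 3
```

View pics/c10.png

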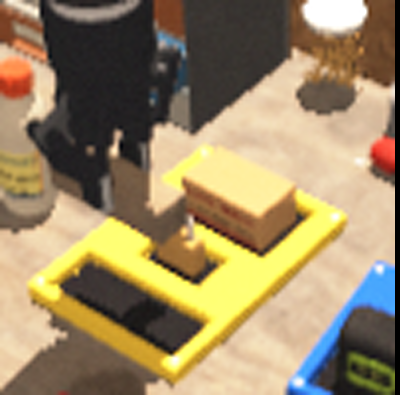

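The batten hangs level at (150, 200) above the long narrow recess at (130, 300). I lower it.

Emit:
play_rows --commands '[[[1, 0.003, 0.006, 0.2, 0], [1, 0.003, 0.006, 0.4, 0], [1, 0.003, 0.006, 0.5, 0], [1, 0.003, 0.006, 0.54, 0], [1, 0.003, 0.006, 0.55, 0], [1, 0.003, 0.006, 0.55, 0], [1, 0.003, 0.006, 0.55, 0]]]'

```text
clock: 32.42
tcp_pos: [0.4536, 0.126, 0.0199]
orientation: [2.245, 2.197, 0.004]
contact_force: [0.2, 0.5, -0.2]
grip_width: 0.0308
gripper_force: 59.9
```

Emit:
play_rows --commands '[[[1, 0, 0, 0.012, 0], [1, 0, 0, 0.023, 0], [1, 0, 0, 0.023, 0], [1, 0, 0, 0.023, 0]]]'

```text
clock: 32.75
tcp_pos: [0.4529, 0.1264, 0.0144]
orientation: [2.244, 2.198, 0.002]
contact_force: [-0.1, 0.9, 1.8]
grip_width: 0.0309
gripper_force: 60.2
```

Emit:
play_rows --commands '[[[0.4, 0, 0, 0, 0], [0.1, 0, 0, -0.01, 0], [-0.1, 0, 0, -0.015, 0], [-0.1, 0, 0, -0.015, 0], [-0.1, 0, 0, -0.2, 0], [-0.1, 0, 0, -0.5, 0], [-0.1, 0, 0, -0.8, 0], [-0.1, 0, 0, -1, 0], [-0.1, 0, 0, -1, 0], [-0.1, 0, 0, -1, 0]]]'

```text
clock: 33.58
tcp_pos: [0.456, 0.1268, 0.2199]
orientation: [2.244, 2.196, 0.016]
contact_force: [1.1, 0.4, 0.4]
grip_width: 0.0469
gripper_force: 0.0
```

Emit:
play_rows --commands '[[[-0.1, -0.95, -0.1, -0.2, 0], [-0.1, -0.95, -0.1, -0.2, 0], [-0.1, -0.95, -0.1, -0.2, 0], [-0.1, -0.95, -0.1, -0.2, 0], [-0.1, -0.95, -0.1, -0.2, 0], [-0.1, -0.95, -0.1, -0.2, 0], [-0.1, -0.95, -0.1, -0.2, 0]]]'

```text
clock: 34.17
tcp_pos: [0.428, -0.0649, 0.254]
orientation: [-2.249, -2.193, -0.002]
contact_force: [-0.5, 0.1, 0.2]
grip_width: 0.0469
gripper_force: 0.0
```

Emit:
play_rows --commands '[[[-0.1, -0.95, -0.1, 0, 0], [-0.1, -0.95, -0.1, 0, 0], [-0.1, -0.95, -0.1, 0, 0], [-0.1, -0.95, -0.1, 0, 0], [-0.1, -0.95, -0.1, 0, 0], [-0.1, -0.95, -0.1, 0, 0], [-0.1, -0.95, -0.1, 0, 0], [-0.1, -0.95, -0.1, 0, 0], [-0.1, -0.95, -0.1, 0, 0]]]'

```text
clock: 34.92
tcp_pos: [0.4051, -0.2511, 0.2534]
orientation: [-2.24, -2.201, -0.0]
contact_force: [-0.1, 0.5, 0.0]
grip_width: 0.0473
gripper_force: 0.0
```

```bash
python3 look.py c11.png 175 140 325 260 195 155 315 240
```

```text
(no output)
```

View pics/c11.png

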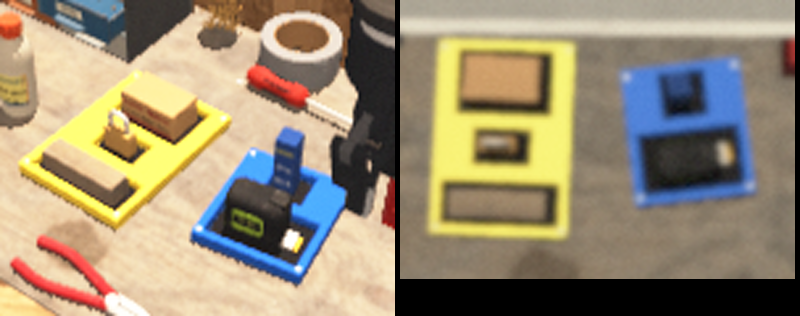

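Both views show all five things in their recesses with dark rubber around each (yellow tray 440–570, blue tray 625–750 in the top crop). The bottle, screwdriver and pliers are where they were, and the arm is clear, so I hand in.

```bash
python3 -c "
from bench import r
print(r.hand_in())"
```

```text
the job is handed in; nothing more can be done
None
```

Both kits are made up and the job is handed in: the final pictures show all five things the right way up in their own recesses, with the glue bottle and screwdriver untouched, after about 35 s of the 128 s allowed.

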